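# Reseat the filter cell of the pottery studio's dust filter

## Task

The dust filter's cell has come unseated. Pry up the blue cover of the grey filter box with the blade of the palette knife in the slot (not with the fingers) until it springs open, then lay the knife down flat on its rest or the table. Press on the knurled collar inside while turning it clockwise until its hidden keyway drops over the pin, push it fully home and finish while still holding it pushed home with the gripper; leave the pots and the jar where they are.

Things in the scene. Friction and masses are not known exactly. Their poses are not given: they have to be found in the camera images.
- knife: Palette knife lying across the two bars of a wooden rest, underside 33 above the table; bars 10 wide, 84 apart, under the ends of the handle, with 25 free under the handle between them. Dark wooden handle 110 long, 18 wide, 20 high; steel blade 80 long beyond it, 16 wide, 3 thick, at half the handle's height. 0.08 kg. Origin: middle of the handle's underside; x points along the knife to the blade's tip, z up; handle from x -55 to +55, blade to x +130.
- knife_tip (a point): Tip of the blade, on its mid-plane: 130 along x and 9.5 above the knife's origin.
- filter_box: Grey steel box fixed to the table, 180 (its x) x 210 (its y) in plan, rim 75 high, wall 6, inner floor 30 above the table. Origin: centre of its underside; z up. The blue cover sits on the rim, hinged along the box's +y side; the pry slot is in the middle of the -y side, with a yellow mark below it. A black port stands out 30 from its +x side. Inside, the axis of the collar is at x 0, y -15.
- slot (a point): Middle of the mouth of the pry slot, in the face of the box's -y side, 70.5 above the table. The slot is 50 wide and 9.5 high (from 66 to 75.5 above the table), bounded above by the cover's lower edge and open to the inside; axes as the box, so the blade goes in along +y. Behind it lies free space for 50.
- cover_lip (a point): Middle of the lower outer edge of the cover on the slot side: the edge under which the blade lifts. Moves with the cover.
- cover_hinge (a point): Middle of the hinge axis, which runs along the box's x at the middle of its +y side, 75.5 above the table, 210 from the lip.
- cover (a joint): Angle of the cover (a blue cap 180 x 210, 32 high, 0.22 kg): 0 shut, 2.0 rad fully open. Its spring nearly balances it: less than 1 N at the lip lifts it; let go below about 0.6 rad (lip raised under 120) it may stay or sink, beyond that it rises by itself to 2.0 rad within about 2 s and stays.
- collar_top (a point): Centre of the top face (orange disc) of the knurled aluminium collar, on its axis; axes as the box; it moves down with the collar but does not turn with it. Collar 52 across and 34 high below this point; 95 above the table when up, 85 when home. With the cover open there is at least 84 free from the axis to the nearest wall of the box; the top 20 stand above the rim when up.
- cell: The filter cell with its collar; origin on the axis 40 below the collar's top. Does not turn with the collar.
- press (a joint): How far the collar is pushed down: 0 up, 0.010 m home (over 0.0085 counts). A spring pushes it up, net 3.5 N at the top, 6.5 N at home, also when let go later. 1.5 mm down it stops on the hidden pin until turned clockwise (from above) 0.4 to 1.8 rad from its start (not shown); then a push of 8 to 15 N drops it. Keyway play 0.17 rad either side; end stop 0.4 rad beyond it. Turning takes 0.03 N m, more under push.
- bowl: Unglazed clay bowl, 124 wide, 60 high. Sizes in mm; origin: centre of its underside. A bystander: leave it be.
- jar: Glaze jar of green glass with white cap and paper label, 64 wide, 85 high. Sizes in mm; origin: centre of its underside. A bystander: leave it be.
- cup: White ceramic cup, 72 wide, 85 high. Sizes in mm; origin: centre of its underside. A bystander: leave it be.
- vase: Terracotta vase, 84 wide, 105 high. Sizes in mm; origin: centre of its underside. A bystander: leave it be.
Not all that is in view belongs to the job. There is more than one size of the knife; the one meant has the size given above.

How it is judged:
By the outcome, as a careful person would: the job done as asked, in the order asked, and still so for the second after the job is handed in, while the arm keeps its last pose, push and grip.
It also fails if it takes over 61 s, if anything falls off the work surface, if the arm or the gripper's body presses on something with over 40 N, if the wrist force passes 120 N, or if a joint passes its speed limit or range.

## Robot

A 6-joint arm with a two-finger parallel gripper is mounted at the origin on the work surface. World frame = base frame: x ahead of the robot, y to its left, z up, the work surface at z = 0. Lengths are in m, angles in rad, forces in N, time in s.
With the tool pointing down it reaches from about 0.3 to 0.75 m from the base axis. Payload 8.5 kg.
Tool frame: the origin (TCP) lies at the very end of the fingers, on their centre line; the grasp point (between the pads) lies 19 mm behind it; z points along the fingers, y is the line along which they close (so a half turn about z gives the same grasp; the last joint's range is limited). The gripper opens to 88 mm and grips with 3 to 60 N. Pads are 18 mm wide; open, the fingers measure 123 mm over their backs; the gripper's body (75 mm by 187 mm) begins 45 mm behind the grasp point.
Start: joints at [1.022, 0.381, 1.297, -0, 1.464, -0.215], TCP at [0.18, 0.52, 0.239] pointing down, gripper open.
Joint ranges: [-3.11, 3.11], [-0.89, 2.33], [0.22, 2.48], [-1.42, 4.56], [0.17, 2.85], [-2.88, 2.88]. Speed limits (rad/s): [2.39, 2.39, 3.14, 3.14, 3.14, 3.14].

## Interface

Orientations are given as [roll, pitch, yaw] about the fixed x, y, z axes, in that order (R = Rz(yaw) Ry(pitch) Rx(roll)).
In Python, from rig import bot, viewer gives the robot as it stands. The module is installed in compiled form; this text tells all that it offers.
- The arm moves only by the tool servo_tool, never from a script. Its argument "steps" is a list of rows, each a list of 7 numbers: the shift along the tool's x, y, z in mm, then the turn, a rotation vector about the tool's x, y, z in degrees, then the finger opening in mm, from 0 to 88.1. In form: [[tx, ty, tz, ax, ay, az, gripper], ...]. A call has 1 to 5 rows; each row shifts and turns the commanded pose from where the row before left it, along the tool's axes as they then stand; what a row does not reach is not made up. A row lasts 1/12 s, in which the tool goes at most 41.7 mm and 7.16 degrees, less where a joint would pass 70% of its speed; a pose out of reach is approached as far as the arm can. A call is refused whole if a number of a shift passes 41.7 or a number of a turn 7.16, either way. A call with a gripper value outside its range is refused whole. The fingers move at their own pace and stop on an object; "newtons" is the grip in N (left out, the last holds). Time passes only in rows, so rows that do not move let the fingers close. It gives the time, the measured TCP pose, the force, the opening and the grip force at its end, in the units of the state.
- bot.read_state(): the state, without advancing time (a new reading comes with each control period).
- viewer.get_image(name): name is "scene" or "top" or "wrist"; returns a dict with "color" (480x640x3 uint8, red, green, blue), "z_map" (480x640 float32, m along the optical axis (not along the pixel's ray), 0 where there is no reading), "K" (3x3 intrinsics, pixels), "dist_coeffs" ([k1, k2, p1, p2, k3] as OpenCV has them; the pictures are not rectified), "world_to_cam" (4x4, takes a point from world to camera coordinates). Camera axes: x right, y up, looking along -z (the intrinsics and any distortion apply to the point x, -y, -z); pixel columns grow to the right and rows downward; lengths in m; the calibration is good to about 2 mm. A picture is of the moment at which its call begins.
- bot.job_done(): hands the job in; it is judged then, once.
The state is a dict: "time_s": time; "joints": joint angles; "qvel": joint speeds; "joint_efforts": joint torques, N m; "tcp_pos": TCP position; "eef_rot": TCP orientation; "force": force on the tool from outside, world axes, zero at the start; "torque": the same for the moment, N m; "width": finger opening in m; "finger_force": force on a finger pad.
Only numpy, scipy, OpenCV 4.12 (cv2) and the standard library are available. Lean on these libraries where they do the work, as an engineer would, in place of code of your own. Each camera call takes 0.05 s, during which the arm holds its last target. There are 200 camera calls.

## Working session

There is one attempt and no reset: what is moved stays moved. The work goes in short steps, Python scripts to look and compute and a tool call to move; the robot and the scene stay as the last step left them, time stands still between calls to the robot, and variables do not carry over. Pictures are saved under pics/ and viewed, at most 10 in all, crops included, and the job is handed in when it is done.

Besides the shell and the picture viewer there is one more tool, called after "Request:" by a JSON object that holds its "op" and its "data". servo_tool: Moves the arm, as the interface text tells. Its arguments: {"type":"object","properties":{"steps":{"type":"array"},"newtons":{"type":"number"}},"required":["steps"]}

```bash
mkdir -p pics
cat > h.py <<'E'
import numpy as np, cv2
from rig import bot, viewer
def img(n):
    d=viewer.get_image(n); return d
def cloud(d):
    K=np.array(d["K"],float); z=d["z_map"]; h,w=z.shape
    u,v=np.meshgrid(np.arange(w),np.arange(h))
    p=cv2.undistortPoints(np.stack([u,v],-1).reshape(-1,1,2).astype(np.float64),K,np.array(d["dist_coeffs"],float)).reshape(h,w,2)
    c=np.stack([p[...,0]*z,-p[...,1]*z,-z,np.ones_like(z)],-1)
    W=c@np.linalg.inv(np.array(d["world_to_cam"])).T
    W=W[...,:3]; W[z==0]=np.nan
    return W
def save(n,a): cv2.imwrite(f"pics/{n}.png",cv2.cvtColor(a,cv2.COLOR_RGB2BGR))
E
python3 - <<'E'
from h import *
a=img("scene");b=img("top")
for n,d in(("s",a),("t",b)):
    save(n,d["color"]); np.save(n+"_W.npy",cloud(d))
print(bot.read_state())
E
```

```text
{'time_s': 0.1, 'joints': array([ 1.02173151e+00,  3.81121063e-01,  1.29812641e+00, -2.62998922e-05,
        1.46360125e+00, -2.15333836e-01]), 'qvel': array([-1.97361514e-04, -1.04300683e-03, -2.00634567e-03,  1.50448840e-03,
        4.58755682e-05, -4.00911144e-05]), 'joint_efforts': array([ 4.26854487e-03, -4.38648391e+01, -2.24915010e+01,  7.14684580e-02,
        3.42002814e-02, -1.09001337e-04]), 'tcp_pos': array([0.18006096, 0.51943501, 0.23822332]), 'eef_rot': array([-3.14036000e+00, -2.42848827e-04,  2.80786436e+00]), 'force': array([-0.1431776 ,  0.00770906, -1.35908445]), 'torque': array([-0.02856875, -0.07357177, -0.04155748]), 'finger_force': 0.0, 'width': 0.08791086864760812}
```

View pics/t.png

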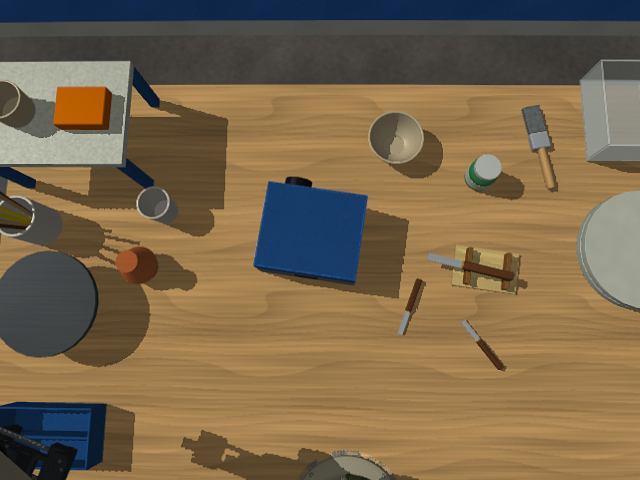

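View pics/s.png

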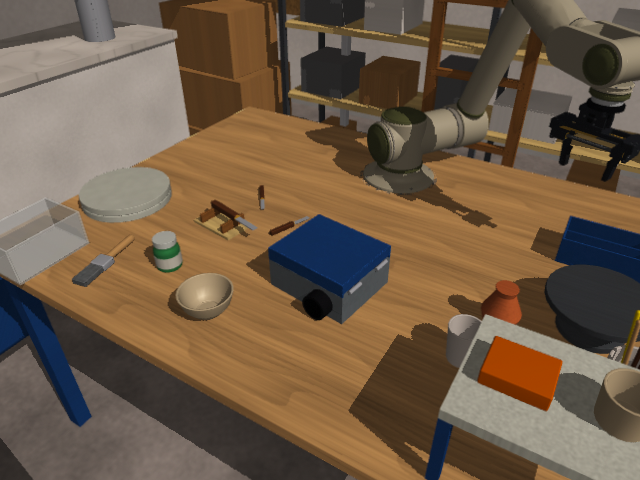

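Top view: the filter box is at (310,232) with its port up at (298,182), so box +x is about world +x and the slot side faces right. The knife candidates are:
- the knife on the wooden rest, blade tip (428,257) to handle end (513,275)
- a small knife at (400,332)-(420,281)
- a small knife at (463,322)-(503,368)
- a scraper at (535,110)-(552,187)

The one on the two-bar rest fits the description. I'll confirm it with a crop and measure it.

```bash
cat > m.py <<'E'
from h import *
t=cv2.imread("pics/t.png"); c=t[225:385,380:540]; cv2.imwrite("pics/crop.png",cv2.resize(c,None,fx=3.7,fy=3.7,interpolation=cv2.INTER_CUBIC))
W=np.load("t_W.npy"); hsv=cv2.cvtColor(t,cv2.COLOR_BGR2HSV)
def pca(P):
    r=cv2.minAreaRect((P[:,:2]*1000).astype(np.float32)); return np.round(r[0],1),np.round(r[1],1),round(r[2],2)
reg=np.zeros(t.shape[:2],bool); reg[170:300,245:380]=1
top=reg&(W[...,2]>.095)&(W[...,2]<.12)
P=W[top]; print("cover",len(P),pca(P),np.median(P[:,2]), cv2.boxPoints(cv2.minAreaRect((P[:,:2]*1000).astype(np.float32))).round(1).tolist())
# knives
reg[:]=0; reg[235:300,420:530]=1
for lo,hi in((.02,.034),(.036,.047),(.0475,.06)):
    s=reg&(W[...,2]>lo)&(W[...,2]<hi); P=W[s]; v,u=np.where(s)
    print(lo,len(P),pca(P) if len(P)>4 else'',np.median(P[:,2]),u.min(),u.max(),v.min(),v.max())
for n,(u,v) in dict(bowl=(396,138),jar=(487,165),cup=(155,203),vase=(137,264),k2=(415,295),k3=(485,345)).items(): print(n,W[v,u].round(3))
for v in range(252,282,3): print(v,[int(round(x*1000)) if x==x else -1 for x in W[v,424:520:4,2]])
E
python3 m.py
```

```text
cover 8861 (array([573.1,  79.6]), array([210.5, 181.4]), 81.88) 0.10783151645858036 [[468.5, -11.800000190734863], [648.0999755859375, -37.400001525878906], [677.7999877929688, 171.0], [498.20001220703125, 196.60000610351562]]
0.02 250 (array([ 507. , -299.5]), array([100.5,  80.6]), 82.28) 0.03109373175749197 463 511 247 289
0.036 307 (array([ 512.1, -258. ]), array([180.3,  77.3]), 83.65) 0.0439181789879286 427 511 247 286
0.0475 449 (array([ 507.8, -260.1]), array([183.7,  18.6]), 76.46) 0.05249413903648814 428 514 253 279
bowl [ 0.81  -0.11   0.006]
jar [ 0.719 -0.293  0.087]
cup [0.648 0.438 0.019]
vase [0.499 0.436 0.101]
k2 [ 0.447 -0.146  0.014]
k3 [ 0.341 -0.294  0.012]
252 [1, 1, 3, -2, 1, 1, 2, 4, 10, 7, 10, 30, 34, 8, 9, 12, 9, 7, 10, 9, 8, 33, 1, 1]
255 [-1, 43, 44, 44, 42, -1, 0, 2, 8, 8, 8, 35, 34, 7, 6, 7, 6, 11, 8, 9, 14, 32, 5, 12]
258 [0, 44, 43, 44, 43, 45, 40, 41, 8, 7, 10, 35, 11, 10, 11, 7, 10, 7, 5, 5, 12, 30, 6, 10]
261 [3, 0, 0, 49, 45, 48, 40, 41, 44, 46, 51, 55, 8, 9, 11, 10, 6, 7, 12, 8, 11, 34, 7, 8]
264 [4, 3, -1, 0, 1, 2, 46, 45, 46, 43, 51, 56, 54, 52, 50, 8, 6, 8, 8, 12, 18, 31, 7, 12]
267 [0, -2, -2, -2, 3, -3, -2, 0, 10, 48, 51, 54, 51, 52, 54, 53, 51, 55, 7, 9, 20, 36, 4, 7]
270 [5, -2, 0, 4, 2, -1, -1, 1, 9, 11, 8, 39, 48, 52, 52, 56, 57, 57, 52, 54, 54, 34, 9, 8]
273 [1, 2, -1, 2, 0, -1, -1, 0, 8, 7, 23, 30, 11, 4, 40, 49, 56, 56, 51, 52, 57, 52, 51, 14]
276 [-1, -1, -2, -2, 1, 0, 5, 9, 6, 8, 23, 29, 12, 7, 11, 7, 5, 40, 48, 56, 54, 55, 53, 9]
279 [-1, -3, 0, 2, -1, 0, -2, 6, 10, 7, 24, 35, 11, 7, 7, 7, 8, 4, 10, 8, 25, 51, 51, 11]
```

View pics/crop.png

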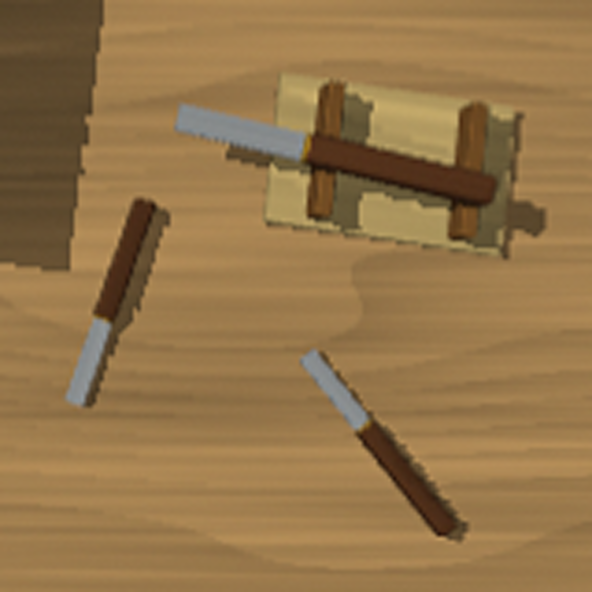

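The crop confirms it: the knife on the two-bar rest, tip (178,117) to handle end (493,190) in the crop, is about 190 long, and the other two are clearly smaller. Next I'll get its exact pose.

```bash
cat > k.py <<'E'
from h import *
t=cv2.imread("pics/t.png"); W=np.load("t_W.npy"); d=viewer.get_image("top")
K=np.array(d["K"],float); D=np.array(d["dist_coeffs"],float); M=np.linalg.inv(np.array(d["world_to_cam"]))
def onplane(uv,z):
    p=cv2.undistortPoints(np.array(uv,float).reshape(-1,1,2),K,D).reshape(-1,2)
    r=np.c_[p[:,0],-p[:,1],-np.ones(len(p))]@M[:3,:3].T; o=M[:3,3]
    return o+r*((z-o[2])/r[:,2])[:,None]
reg=np.zeros(t.shape[:2],bool); reg[245:290,420:530]=1
hs=cv2.cvtColor(t,cv2.COLOR_BGR2HSV).astype(int)
H=reg&(W[...,2]>.0475); H&=(hs[...,1]>110)&(hs[...,2]<130)
B=reg&(W[...,2]>.035)&(hs[...,1]<60)&(hs[...,2]>110)
for n,S,z in(("handle",H,.053),("blade",B,.044)):
    v,u=np.where(S); P=onplane(np.c_[u,v],z)[:,:2]*1000
    r=cv2.minAreaRect(P.astype(np.float32)); c=P.mean(0); w,e=np.linalg.eigh(np.cov((P-c).T)); a=e[:,1]*np.sign(e[1,1])
    s=(P-c)@a; print(n,len(P),c.round(1),"yaw",np.degrees(np.arctan2(a[1],a[0])).round(2),"ends",(c+a*s.min()).round(1),(c+a*s.max()).round(1),r[1])
# table height check, box cover
print(np.nanmedian(W[300:330,200:380,2]))
E
python3 k.py
```

```text
handle 420 [ 498.5 -296.1] yaw 76.65 ends [ 485.9 -349. ] [ 511.2 -242.4] (109.63555908203125, 18.18537139892578)
blade 248 [ 520.2 -205.9] yaw 76.42 ends [ 511.5 -241.8] [ 529.  -169.7] (74.17251586914062, 15.334779739379883)
0.0004898262362493799
```

```bash
cat > plan.py <<'E'
import sys,json
from h import *
from scipy.spatial.transform import Rotation as R
def plan(wps,g):
    "wps: list of (x,y,z mm, yaw deg, pitch-down deg about tool y, nrows)"
    s=bot.read_state(); p=np.array(s["tcp_pos"])*1000; r=R.from_euler("xyz",s["eef_rot"])
    rows=[]
    for x,y,z,yaw,ti,n in wps:
        T=R.from_euler("z",yaw,degrees=True)*R.from_euler("x",180,degrees=True)*R.from_euler("y",ti,degrees=True)
        rv=(r.inv()*T).as_rotvec(); dp=(np.array([x,y,z])-p)/n
        for i in range(n):
            sh=r.inv().apply(dp); rows.append([round(float(a),1) for a in [*sh,*np.degrees(rv/n)]]+[g]); 
            r=r*R.from_rotvec(np.radians(rows[-1][3:6])); p=p+dp
    a=np.array(rows)[:,:6]; print("max",abs(a[:,:3]).max(),abs(a[:,3:]).max(),"lin",np.linalg.norm(a[:,:3],axis=1).max())
    for i in range(0,len(rows),5): print(json.dumps(rows[i:i+5]))
def st():
    s=bot.read_state(); print(round(s["time_s"],2),(np.array(s["tcp_pos"])*1000).round(1),np.degrees(s["eef_rot"]).round(2),"F",np.round(s["force"],1),"T",np.round(s["torque"],2),"w",round(s["width"]*1000,1),round(float(s["finger_force"]),1),"j",np.round(s["joints"],2))
E
python3 -c "
from plan import *
plan([(400,100,220,119,0,12),(498.6,-296,120,76.6,0,13)],88)"
```

```text
max 39.3 3.5 lin 39.527458810300466
[[-28.8, -27.0, 1.5, -0.0, 0.0, 3.5, 88], [-30.4, -25.2, 1.5, -0.0, 0.0, 3.5, 88], [-31.8, -23.3, 1.5, -0.0, 0.0, 3.5, 88], [-33.2, -21.3, 1.5, -0.0, 0.0, 3.5, 88], [-34.4, -19.3, 1.5, -0.0, 0.0, 3.5, 88]]
[[-35.6, -17.1, 1.5, -0.0, 0.0, 3.5, 88], [-36.5, -14.9, 1.5, -0.0, 0.0, 3.5, 88], [-37.4, -12.7, 1.5, -0.0, 0.0, 3.5, 88], [-38.1, -10.4, 1.5, -0.0, 0.0, 3.5, 88], [-38.6, -8.0, 1.5, -0.0, 0.0, 3.5, 88]]
[[-39.1, -5.6, 1.5, -0.0, 0.0, 3.5, 88], [-39.3, -3.2, 1.5, -0.0, 0.0, 3.5, 88], [-30.3, -8.1, 7.7, -0.0, 0.0, 3.3, 88], [-30.7, -6.3, 7.7, -0.0, 0.0, 3.3, 88], [-31.1, -4.5, 7.7, -0.0, 0.0, 3.3, 88]]
[[-31.3, -2.7, 7.7, -0.0, 0.0, 3.3, 88], [-31.4, -0.9, 7.7, -0.0, 0.0, 3.3, 88], [-31.4, 0.9, 7.7, -0.0, 0.0, 3.3, 88], [-31.3, 2.7, 7.7, -0.0, 0.0, 3.3, 88], [-31.1, 4.5, 7.7, -0.0, 0.0, 3.3, 88]]
[[-30.8, 6.3, 7.7, -0.0, 0.0, 3.3, 88], [-30.3, 8.0, 7.7, -0.0, 0.0, 3.3, 88], [-29.8, 9.8, 7.7, -0.0, 0.0, 3.3, 88], [-29.2, 11.5, 7.7, -0.0, 0.0, 3.3, 88], [-28.5, 13.1, 7.7, -0.0, 0.0, 3.3, 88]]
```

Request:
{"op": "servo_tool", "data": {"steps": [[-29,-27,1.5,0,0,3.5,88],[-30.5,-25,1.5,0,0,3.5,88],[-32,-23.5,1.5,0,0,3.5,88],[-33,-21.5,1.5,0,0,3.5,88],[-34.5,-19.5,1.5,0,0,3.5,88]], "newtons": 50}}

```text
time_s: 0.57
tcp_pos: [0.2721, 0.3428, 0.231]
eef_rot: [-3.141, -0.0, 2.5]
force: [1.2, -0.1, 0.4]
width: 0.0881
finger_force: 0.0
```

Request:
{"op": "servo_tool", "data": {"steps": [[-35.5,-17,1.5,0,0,3.5,88],[-36.5,-15,1.5,0,0,3.5,88],[-37.5,-12.5,1.5,0,0,3.5,88],[-38,-10.5,1.5,0,0,3.5,88],[-38.5,-8,1.5,0,0,3.5,88]]}}

```text
time_s: 0.98
tcp_pos: [0.3638, 0.168, 0.2238]
eef_rot: [3.141, 0.0, 2.194]
force: [1.2, 0.7, 0.6]
width: 0.0876
finger_force: 0.0
```

Request:
{"op": "servo_tool", "data": {"steps": [[-39,-5.5,1.5,0,0,3.5,88],[-39.5,-3,1.5,0,0,3.5,88],[-30.5,-8,7.5,0,0,3.3,88],[-30.5,-6.5,7.5,0,0,3.3,88],[-31,-4.5,7.5,0,0,3.3,88]]}}

```text
time_s: 1.4
tcp_pos: [0.4232, 0.0071, 0.1979]
eef_rot: [-3.142, -0.0, 1.899]
force: [1.1, 0.4, 0.1]
width: 0.0883
finger_force: 0.0
```

Request:
{"op": "servo_tool", "data": {"steps": [[-31.5,-2.5,7.5,0,0,3.3,88],[-31.5,-1,7.5,0,0,3.3,88],[-31.5,1,7.5,0,0,3.3,88],[-31.5,2.5,7.5,0,0,3.3,88],[-31,4.5,7.5,0,0,3.3,88]]}}

```text
time_s: 1.82
tcp_pos: [0.4613, -0.1457, 0.1602]
eef_rot: [-3.141, -0.0, 1.611]
force: [1.0, 0.7, -0.6]
width: 0.0876
finger_force: 0.0
```

Request:
{"op": "servo_tool", "data": {"steps": [[-31,6.5,7.5,0,0,3.3,88],[-30.5,8,7.5,0,0,3.3,88],[-30,10,7.5,0,0,3.3,88],[-29,11.5,7.5,0,0,3.3,88],[-28.5,13,7.5,0,0,3.3,88]]}}

```text
time_s: 2.23
tcp_pos: [0.4997, -0.2982, 0.1226]
eef_rot: [-3.141, -0.0, 1.323]
force: [0.4, -0.1, 0.2]
width: 0.0877
finger_force: 0.0
```

Request:
{"op": "servo_tool", "data": {"steps": [[0,0,0,0,0,0,88],[0,0,0,0,0,0,88]]}}

```text
time_s: 2.4
tcp_pos: [0.4993, -0.2975, 0.1222]
eef_rot: [-3.14, -0.001, 1.325]
force: [1.4, 0.1, -0.2]
width: 0.0879
finger_force: 0.0
```

```bash
python3 -c "
from plan import *
st();plan([(498.6,-296,60,76.6,0,2),(498.6,-296,24,76.6,0,2)],88)
save('w1',img('wrist')['color'])"
```

```text
2.4 [ 499.3 -297.5  122.2] [-1.7991e+02 -5.0000e-02  7.5900e+01] F [ 1.4  0.1 -0.2] T [-0.07  0.09 -0.02] w 87.9 0.0 j [-0.74  0.54  1.38  0.    1.22 -0.49]
max 31.1 0.4 lin 31.109805528161054
[[0.6, -0.5, 31.1, -0.0, -0.0, -0.4, 88], [0.6, -0.5, 31.1, -0.0, -0.0, -0.4, 88], [-0.0, 0.0, 18.0, -0.0, -0.0, 0.0, 88], [-0.0, 0.0, 18.0, -0.0, -0.0, 0.0, 88]]
```

View pics/w1.png

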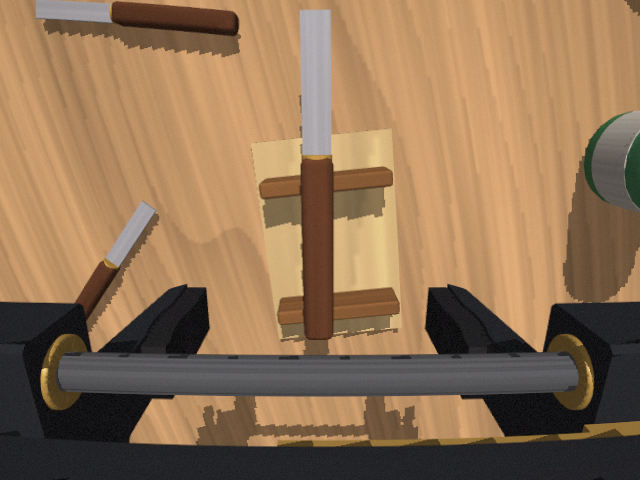

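The wrist view shows the knife vertical and centred between the fingers at column 317, bars at rows 182 and 305. I'll go down and grip.

Request:
{"op": "servo_tool", "data": {"steps": [[0.6,-0.5,31,0,0,-0.4,88],[0.6,-0.5,31,0,0,-0.4,88],[0,0,18,0,0,0,88],[0,0,18,0,0,0,60],[0,0,0,0,0,0,20]]}}

```text
time_s: 2.87
tcp_pos: [0.4977, -0.2928, 0.0228]
eef_rot: [-3.137, -0.003, 1.342]
force: [-1.5, 0.8, 0.1]
width: 0.0767
finger_force: 0.0
```

Request:
{"op": "servo_tool", "data": {"steps": [[0,0,0,0,0,0,10],[0,0,0,0,0,0,10],[0,0,0,0,0,0,10],[0,0,0,0,0,0,10],[0,0,0,0,0,0,10]]}}

```text
time_s: 3.28
tcp_pos: [0.4992, -0.2954, 0.0261]
eef_rot: [3.14, 0.001, 1.34]
force: [1.0, 0.1, -0.4]
width: 0.0438
finger_force: 0.0
```

Request:
{"op": "servo_tool", "data": {"steps": [[0,0,0,0,0,0,10],[0,0,0,0,0,0,10],[0,0,0,0,0,0,10]]}}

```text
time_s: 3.53
tcp_pos: [0.4989, -0.2953, 0.0254]
eef_rot: [3.141, 0.0, 1.34]
force: [-0.2, -0.8, 0.1]
width: 0.0236
finger_force: 0.0
```

Request:
{"op": "servo_tool", "data": {"steps": [[0,0,0,0,0,0,10],[0,0,0,0,0,0,10],[0,0,0,0,0,0,10],[0,0,0,0,0,0,10]]}}

```text
time_s: 3.87
tcp_pos: [0.499, -0.2953, 0.0253]
eef_rot: [3.142, 0.0, 1.34]
force: [0.4, -0.1, 0.5]
width: 0.0175
finger_force: 50.0
```

```bash
python3 -c "
from plan import *
st()"
```

```text
3.87 [ 499.  -295.3   25.3] [179.99   0.    76.77] F [ 0.4 -0.1  0.5] T [-0.11  0.1  -0.06] w 17.5 50.0 j [-0.74  0.66  1.49 -0.    0.99 -0.51]
```

```bash
python3 -c "
from plan import *
plan([(499,-295.3,54.3,76.8,0,3),(535.9,-182,53.5,81.9,0,7)],10)"
```

```text
max 17.0 0.7 lin 17.0578427709954
[[0.0, 0.0, -9.7, 0.0, 0.0, -0.0, 10], [0.0, 0.0, -9.7, 0.0, 0.0, -0.0, 10], [0.0, 0.0, -9.7, 0.0, 0.0, -0.0, 10], [17.0, 1.4, 0.1, 0.0, 0.0, -0.7, 10], [16.9, 1.6, 0.1, 0.0, 0.0, -0.7, 10]]
[[16.9, 1.8, 0.1, 0.0, 0.0, -0.7, 10], [16.9, 2.0, 0.1, 0.0, 0.0, -0.7, 10], [16.9, 2.3, 0.1, 0.0, 0.0, -0.7, 10], [16.8, 2.5, 0.1, 0.0, 0.0, -0.7, 10], [16.8, 2.7, 0.1, 0.0, 0.0, -0.7, 10]]
```

Request:
{"op": "servo_tool", "data": {"steps": [[0,0,-9.7,0,0,0,10],[0,0,-9.7,0,0,0,10],[0,0,-9.7,0,0,0,10],[17,1.4,0.1,0,0,-0.7,10],[17,1.6,0.1,0,0,-0.7,10]]}}

```text
time_s: 4.28
tcp_pos: [0.5098, -0.2633, 0.0558]
eef_rot: [3.139, 0.001, 1.363]
force: [-0.0, 0.0, -0.9]
width: 0.0175
finger_force: 50.0
```

Request:
{"op": "servo_tool", "data": {"steps": [[17,1.8,0.1,0,0,-0.7,10],[17,2,0.1,0,0,-0.7,10],[17,2.3,0.1,0,0,-0.7,10],[17,2.5,0.1,0,0,-0.7,10],[17,2.7,0.1,0,0,-0.7,10]]}}

```text
time_s: 4.7
tcp_pos: [0.5364, -0.1806, 0.0548]
eef_rot: [3.14, 0.0, 1.426]
force: [-0.2, -0.0, -1.0]
width: 0.017
finger_force: 50.0
```

Request:
{"op": "servo_tool", "data": {"steps": [[0,0,0,0,0,0,10],[0,0,0,0,0,0,10]]}}

```text
time_s: 4.87
tcp_pos: [0.5363, -0.181, 0.0545]
eef_rot: [3.141, 0.001, 1.427]
force: [0.5, -0.2, -1.2]
width: 0.0176
finger_force: 50.0
```

```bash
python3 -c "
from plan import *
st()
d=img('scene'); W=cloud(d); np.save('s2.npy',W); c=d['color']
save('s2',cv2.resize(c[190:320,190:400],None,fx=3.7,fy=3.7,interpolation=cv2.INTER_CUBIC))
# blade height profile from top camera
d=img('top');W=cloud(d); st=None
dirv=np.array([.141,.990]); s=bot.read_state(); p=np.array(s['tcp_pos'])[:2]
q=(W[...,:2]-p)@dirv; l=(W[...,:2]-p)@np.array([.99,-.141])
for a in (55,65,75,85,95,105,115,125,130,135):
    m=(abs(q*1000-a)<5)&(abs(l)<.012)&(W[...,2]>.03); print(a,m.sum(),np.median(W[m][:,2]).round(4) if m.any() else '', (np.median(l[m])*1000).round(1) if m.any() else '')
"
```

```text
4.87 [ 536.3 -181.    54.5] [1.7994e+02 4.0000e-02 8.1750e+01] F [ 0.5 -0.2 -1.2] T [-0.09  0.05 -0.02] w 17.6 50.0 j [-0.53  0.6   1.5  -0.    1.03 -0.39]
55 98 0.3669 0.9
65 146 0.3356 0.0
75 101 0.3073 -0.8
85 36 0.0734 -0.4
95 37 0.0734 -0.5
105 37 0.0731 -0.1
115 37 0.0729 -0.3
125 36 0.0732 -0.0
130 18 0.0728 -0.3
135 0
```

View pics/s2.png

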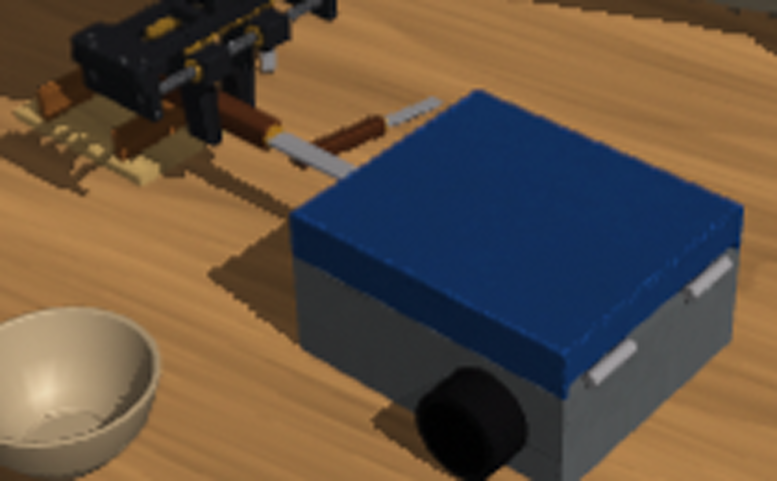

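The knife is level and in line with the slot (blade mid-plane about 71.6 mm high), and the hinges are on the far side. I'll insert it about 40 mm, 0.8 mm lower.

Request:
{"op": "servo_tool", "data": {"steps": [[8,0,0.8,0,0,0,10],[12,0,0,0,0,0,10],[15,0,0,0,0,0,10],[12,0,0,0,0,0,10]]}}

```text
time_s: 5.3
tcp_pos: [0.5426, -0.1335, 0.0528]
eef_rot: [-3.141, -0.0, 1.425]
force: [-0.3, 0.3, -1.2]
width: 0.0176
finger_force: 50.0
```

Request:
{"op": "servo_tool", "data": {"steps": [[10,0,0,0,0,0,10],[8,0,0,0,0,0,10],[5,0,0,0,0,0,10],[0,0,0,0,0,0,10]]}}

```text
time_s: 5.63
tcp_pos: [0.5462, -0.111, 0.0529]
eef_rot: [-3.141, -0.0, 1.427]
force: [0.4, 0.1, -0.4]
width: 0.0171
finger_force: 50.0
```

Request:
{"op": "servo_tool", "data": {"steps": [[0,0,-6,0,0,0,10],[0,0,-8,0,0,0,10],[1,0,-10,0,0,0,10],[1,0,-10,0,0,0,10],[2,0,-10,0,0,0,10]]}}

```text
time_s: 6.05
tcp_pos: [0.5468, -0.1084, 0.0983]
eef_rot: [3.141, 0.0, 1.425]
force: [0.6, -1.6, -1.5]
width: 0.0177
finger_force: 50.0
```

Request:
{"op": "servo_tool", "data": {"steps": [[2,0,-10,0,0,0,10],[3,0,-10,0,0,0,10],[3,0,-10,0,0,0,10],[3,0,-10,0,0,0,10],[4,0,-10,0,0,0,10]]}}

```text
time_s: 6.47
tcp_pos: [0.5488, -0.0928, 0.1479]
eef_rot: [3.142, -0.0, 1.426]
force: [0.1, -0.7, -0.7]
width: 0.0175
finger_force: 50.0
```

Request:
{"op": "servo_tool", "data": {"steps": [[5,0,-10,0,0,0,10],[5,0,-10,0,0,0,10],[6,0,-10,0,0,0,10],[6,0,-10,0,0,0,10],[6,0,-10,0,0,0,10]]}}

```text
time_s: 6.88
tcp_pos: [0.5529, -0.0647, 0.1978]
eef_rot: [-3.142, -0.0, 1.426]
force: [-0.1, 0.8, -1.6]
width: 0.0171
finger_force: 50.0
```

Request:
{"op": "servo_tool", "data": {"steps": [[0,0,0,0,0,0,10],[0,0,0,0,0,0,10]]}}

```text
time_s: 7.05
tcp_pos: [0.553, -0.0651, 0.1973]
eef_rot: [3.141, 0.0, 1.426]
force: [-0.6, -0.7, -0.5]
width: 0.0171
finger_force: 50.0
```

```bash
python3 -c "
from plan import *
st()
save('s3',img('scene')['color'][20:370,170:590])"
```

```text
7.05 [553.  -65.1 197.3] [1.7994e+02 2.0000e-02 8.1710e+01] F [-0.6 -0.7 -0.5] T [-0.03  0.04  0.03] w 17.1 50.0 j [-0.33  0.43  1.35 -0.    1.37 -0.19]
```

View pics/s3.png

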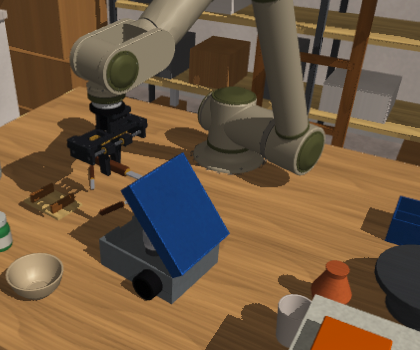

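The cover is raised to about 50° or more and rising, with the knife still held beneath it. I'll withdraw to the rest.

```bash
python3 -c "
from plan import *
plan([(536,-182,190,81.7,0,4),(499.3,-295.3,65,76.8,0,6)],10)"
```

```text
max 29.5 0.8 lin 29.549111661774198
[[-29.5, 0.1, 1.7, -0.0, 0.0, -0.0, 10], [-29.5, 0.1, 1.7, -0.0, 0.0, -0.0, 10], [-29.5, 0.1, 1.7, -0.0, 0.0, -0.0, 10], [-29.5, 0.1, 1.7, -0.0, 0.0, -0.0, 10], [-19.6, -3.3, 20.8, -0.0, 0.0, 0.8, 10]]
[[-19.6, -3.0, 20.8, -0.0, 0.0, 0.8, 10], [-19.7, -2.8, 20.8, -0.0, 0.0, 0.8, 10], [-19.7, -2.5, 20.8, -0.0, 0.0, 0.8, 10], [-19.7, -2.2, 20.8, -0.0, 0.0, 0.8, 10], [-19.8, -1.9, 20.8, -0.0, 0.0, 0.8, 10]]
```

Request:
{"op": "servo_tool", "data": {"steps": [[-29.5,0,1.7,0,0,0,10],[-29.5,0,1.7,0,0,0,10],[-29.5,0,1.7,0,0,0,10],[-29.5,0,1.7,0,0,0,10],[-19.6,-3.3,20.8,0,0,0.8,10]]}}

```text
time_s: 7.52
tcp_pos: [0.5304, -0.2045, 0.1711]
eef_rot: [3.137, 0.003, 1.41]
force: [-0.2, 0.3, -0.8]
width: 0.0177
finger_force: 50.0
```

Request:
{"op": "servo_tool", "data": {"steps": [[-19.6,-3,20.8,0,0,0.8,10],[-19.7,-2.8,20.8,0,0,0.8,10],[-19.7,-2.5,20.8,0,0,0.8,10],[-19.7,-2.2,20.8,0,0,0.8,10],[-19.8,-2,20.8,0,0,0.8,10]]}}

```text
time_s: 7.93
tcp_pos: [0.4982, -0.2966, 0.0636]
eef_rot: [-3.14, -0.0, 1.341]
force: [0.3, -0.9, -0.1]
width: 0.0175
finger_force: 50.0
```

Request:
{"op": "servo_tool", "data": {"steps": [[0,0,0,0,0,0,10],[0,0,0,0,0,0,10],[0,0,0,0,0,0,10]]}}

```text
time_s: 8.18
tcp_pos: [0.4993, -0.2953, 0.0656]
eef_rot: [3.141, -0.0, 1.342]
force: [0.2, 0.6, -0.3]
width: 0.0172
finger_force: 50.0
```

```bash
cat > bl.py <<'E'
from plan import *
st()
d=img('top');W=cloud(d); s=bot.read_state(); p=np.array(s['tcp_pos'])[:2]; y=s['eef_rot'][2]
q=((W[...,:2]-p)@[np.cos(y),np.sin(y)])*1000; l=((W[...,:2]-p)@[np.sin(y),-np.cos(y)])*1000
for a in (65,75,85,95,105,115,125,130,135):
    m=(abs(q-a)<5)&(abs(l)<12)&(W[...,2]>.015)&(W[...,2]<.2); print(a,m.sum(),(np.median(W[m][:,2])*1000).round(1) if m.any() else '', np.median(l[m]).round(1) if m.any() else '')
m=(W[...,2]>.09)&(W[...,0]>.45)&(W[...,0]<.7)&(W[...,1]>.1)&(W[...,1]<.32); print('cover z max',np.percentile(W[m][:,2],99),W[m][:,:2].mean(0))
plan([(499.2,-295.4,34,76.8,0,3),(499.2,-295.4,25.6,76.8,0,3)],10)
E
python3 bl.py
```

```text
8.18 [ 499.3 -295.3   65.6] [ 1.7999e+02 -1.0000e-02  7.6890e+01] F [ 0.2  0.6 -0.3] T [-0.08  0.04  0.01] w 17.2 50.0 j [-0.74  0.61  1.45  0.    1.08 -0.51]
65 37 84.5 -0.5
75 41 84.6 -0.7
85 36 84.0 -0.5
95 36 84.1 -0.7
105 41 84.9 -0.8
115 36 84.7 -0.7
125 36 85.3 -0.9
130 16 84.2 -0.2
135 0  
cover z max 0.2666014767600376 [0.59981514 0.25818048]
max 10.7 0.0 lin 10.700934538627921
[[-0.1, -0.1, 10.7, 0.0, 0.0, 0.0, 10], [-0.1, -0.1, 10.7, 0.0, 0.0, 0.0, 10], [-0.1, -0.1, 10.7, 0.0, 0.0, 0.0, 10], [0.0, -0.0, 2.8, 0.0, 0.0, 0.0, 10], [0.0, -0.0, 2.8, 0.0, 0.0, 0.0, 10]]
[[0.0, -0.0, 2.8, 0.0, 0.0, 0.0, 10]]
```

Request:
{"op": "servo_tool", "data": {"steps": [[0,0,10.7,0,0,0,10],[0,0,10.7,0,0,0,10],[0,0,10.7,0,0,0,10],[0,0,4,0,0,0,10],[0,0,4,0,0,0,10]]}}

```text
time_s: 8.65
tcp_pos: [0.4988, -0.295, 0.025]
eef_rot: [-3.14, -0.001, 1.342]
force: [-13.6, 11.1, 50.7]
width: 0.0175
finger_force: 50.0
```

Request:
{"op": "servo_tool", "data": {"steps": [[0,0,0.3,0,0,0,10],[0,0,0,0,0,0,10],[0,0,0,0,0,0,60],[0,0,0,0,0,0,60],[0,0,0,0,0,0,60]]}}

```text
time_s: 9.07
tcp_pos: [0.4992, -0.2957, 0.0247]
eef_rot: [3.141, 0.0, 1.342]
force: [-0.2, 0.6, -0.2]
width: 0.0354
finger_force: 0.0
```

Request:
{"op": "servo_tool", "data": {"steps": [[0,0,0,0,0,0,88],[0,0,0,0,0,0,88]]}}

```text
time_s: 9.23
tcp_pos: [0.4991, -0.2956, 0.0247]
eef_rot: [3.142, 0.0, 1.342]
force: [-1.1, -0.2, 0.1]
width: 0.0487
finger_force: 0.0
```

```bash
python3 -c "
from plan import *
st()"
```

```text
9.23 [ 499.1 -295.6   24.7] [180.     0.    76.87] F [-1.1 -0.2  0.1] T [-0.09  0.09  0.01] w 48.7 0.0 j [-0.74  0.66  1.49  0.    0.99 -0.51]
```

Request:
{"op": "servo_tool", "data": {"steps": [[0,0,0,0,0,0,88],[0,0,0,0,0,0,88],[0,0,0,0,0,0,88],[0,0,-15,0,0,0,88],[0,0,-30,0,0,0,88]]}}

```text
time_s: 9.65
tcp_pos: [0.4978, -0.2945, 0.0675]
eef_rot: [-3.136, -0.003, 1.342]
force: [0.5, -0.0, 0.4]
width: 0.0822
finger_force: 0.0
```

Request:
{"op": "servo_tool", "data": {"steps": [[0,0,-30,0,0,0,88],[0,0,-35,0,0,0,88],[0,0,-35,0,0,0,88]]}}

```text
time_s: 9.9
tcp_pos: [0.4987, -0.2953, 0.1712]
eef_rot: [-3.141, -0.0, 1.342]
force: [0.2, -0.2, 0.4]
width: 0.0883
finger_force: 0.0
```

```bash
cat > c.py <<'E'
from plan import *
st()
d=img('top');W=cloud(d);c=d['color']; save('t4',c)
hs=cv2.cvtColor(c,cv2.COLOR_RGB2HSV).astype(int)
X,Y,Z=W[...,0],W[...,1],W[...,2]
m=(abs(X-.571)<.06)&(abs(Y-.065)<.06)&(Z>.085)&(Z<.105)
P=W[m]; print('collar n',len(P),P.mean(0).round(4),np.median(P[:,2]), cv2.minEnclosingCircle((P[:,:2]*1000).astype(np.float32)))
m2=m&(hs[...,0]<20)&(hs[...,1]>120); P=W[m2]; print('orange',len(P),P.mean(0).round(4) if len(P) else '')
b=(X>.44)&(X<.72)&(Y>-.1)&(Y<.25)&(Z>.068)&(Z<.082); P=W[b]; print('rim',len(P),cv2.minAreaRect((P[:,:2]*1000).astype(np.float32)))
E
python3 c.py
```

```text
9.9 [ 498.7 -295.3  171.2] [-1.7996e+02 -2.0000e-02  7.6870e+01] F [ 0.2 -0.2  0.4] T [-0.04  0.13  0.01] w 88.3 0.0 j [-0.74  0.49  1.32 -0.    1.33 -0.51]
collar n 515 [0.5692 0.0643 0.0954] 0.09574662886116725 ((570.5779418945312, 64.13531494140625), 27.500080108642578)
orange 254 [0.5698 0.0641 0.0963]
rim 2222 ((588.2090454101562, 95.49541473388672), (246.281005859375, 206.5885772705078), 81.86003875732422)
```

View pics/t4.png

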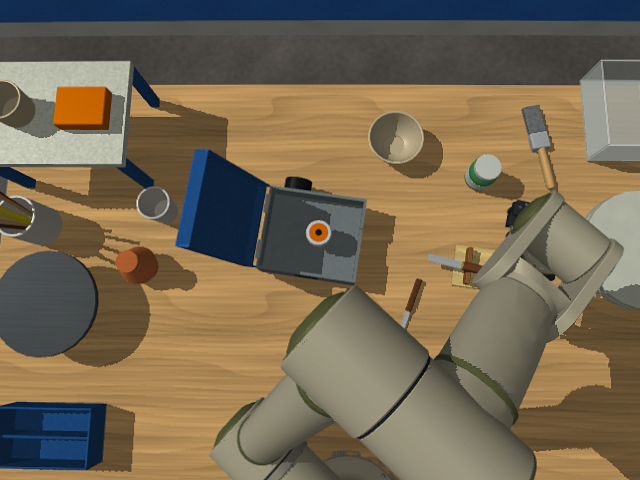

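Cover fully open (blue panel, 180-265, 150-265), the knife lies back on the rest (428-480, 257-270), and the orange-topped collar is at (318,233), about (570.4, 64.3) mm.

```bash
python3 -c "
from plan import *
plan([(570.4,64.3,150,100,0,12),(570.4,64.3,66,100,0,5)],88)"
```

```text
max 30.7 1.9 lin 30.802110317314302
[[30.7, -1.2, 2.2, 0.0, 0.0, -1.9, 88], [30.7, -0.2, 2.2, 0.0, 0.0, -1.9, 88], [30.7, 0.8, 2.2, 0.0, 0.0, -1.9, 88], [30.6, 1.8, 2.2, 0.0, 0.0, -1.9, 88], [30.5, 2.9, 2.2, 0.0, 0.0, -1.9, 88]]
[[30.4, 3.9, 2.2, 0.0, 0.0, -1.9, 88], [30.3, 4.9, 2.2, 0.0, 0.0, -1.9, 88], [30.1, 5.9, 2.2, 0.0, 0.0, -1.9, 88], [29.9, 6.9, 2.2, 0.0, 0.0, -1.9, 88], [29.6, 7.9, 2.2, 0.0, 0.0, -1.9, 88]]
[[29.4, 8.8, 2.2, 0.0, 0.0, -1.9, 88], [29.1, 9.8, 2.2, 0.0, 0.0, -1.9, 88], [0.1, -0.1, 16.8, 0.1, 0.1, -0.1, 88], [0.1, -0.1, 16.8, 0.1, 0.1, -0.1, 88], [0.1, -0.1, 16.8, 0.1, 0.1, -0.1, 88]]
[[0.1, -0.0, 16.8, 0.1, 0.1, -0.1, 88], [0.0, 0.0, 16.8, 0.1, 0.1, -0.1, 88]]
```

Request:
{"op": "servo_tool", "data": {"steps": [[30.7,-1.2,2.2,0,0,-1.9,88],[30.7,-0.2,2.2,0,0,-1.9,88],[30.7,0.8,2.2,0,0,-1.9,88],[30.6,1.8,2.2,0,0,-1.9,88],[30.5,2.9,2.2,0,0,-1.9,88]], "newtons": 40}}

```text
time_s: 10.37
tcp_pos: [0.528, -0.1435, 0.1586]
eef_rot: [3.141, 0.0, 1.509]
force: [0.9, 0.1, -0.2]
width: 0.0882
finger_force: 0.0
```

Request:
{"op": "servo_tool", "data": {"steps": [[30.4,3.9,2.2,0,0,-1.9,88],[30.3,4.9,2.2,0,0,-1.9,88],[30.1,5.9,2.2,0,0,-1.9,88],[29.9,6.9,2.2,0,0,-1.9,88],[29.6,7.9,2.2,0,0,-1.9,88]]}}

```text
time_s: 10.78
tcp_pos: [0.5571, 0.0071, 0.1476]
eef_rot: [3.142, 0.0, 1.675]
force: [0.3, -0.8, 0.1]
width: 0.0882
finger_force: 0.0
```

Request:
{"op": "servo_tool", "data": {"steps": [[29.4,8.8,2.2,0,0,-1.9,88],[29.1,9.8,2.2,0,0,-1.9,88],[0,0,0,0,0,0,88],[0,0,0,0,0,0,88]]}}

```text
time_s: 11.12
tcp_pos: [0.5684, 0.0671, 0.1431]
eef_rot: [-3.141, 0.0, 1.742]
force: [0.1, -0.1, 0.2]
width: 0.0882
finger_force: 0.0
```

```bash
python3 -c "
from plan import *
st(); plan([(570.4,64.3,66,100,0,5)],88)"
```

```text
11.12 [568.4  67.1 143.1] [-179.97    0.     99.81] F [ 0.1 -0.1  0.2] T [-0.08  0.04 -0.01] w 88.2 0.0 j [-0.09  0.5   1.38 -0.    1.25 -0.26]
max 15.4 0.0 lin 15.414603465545262
[[-0.6, 0.3, 15.4, -0.0, 0.0, -0.0, 88], [-0.6, 0.3, 15.4, -0.0, 0.0, -0.0, 88], [-0.6, 0.3, 15.4, -0.0, 0.0, -0.0, 88], [-0.6, 0.3, 15.4, -0.0, 0.0, -0.0, 88], [-0.6, 0.3, 15.4, -0.0, 0.0, -0.0, 88]]
```

Request:
{"op": "servo_tool", "data": {"steps": [[-1,0.5,15.4,0,0,0,88],[-1,0.5,15.4,0,0,0,88],[-1,0.3,15.4,0,0,0,88],[-0.2,0.2,15.4,0,0,0,70],[0,0,15.4,0,0,0,60]]}}

```text
time_s: 11.53
tcp_pos: [0.5706, 0.0615, 0.0658]
eef_rot: [3.141, 0.0, 1.738]
force: [-0.5, -0.2, 0.1]
width: 0.0767
finger_force: 0.0
```

Request:
{"op": "servo_tool", "data": {"steps": [[0,0,0,0,0,0,45],[0,0,0,0,0,0,45],[0,0,0,0,0,0,45],[0,0,0,0,0,0,45],[0,0,0,0,0,0,45]]}}

```text
time_s: 11.95
tcp_pos: [0.5713, 0.0626, 0.0676]
eef_rot: [3.139, 0.001, 1.739]
force: [0.3, -2.4, 2.6]
width: 0.0513
finger_force: 40.0
```

Request:
{"op": "servo_tool", "data": {"steps": [[0,0,0,0,0,0,45],[0,0,0,0,0,0,45],[0,0,0,0,0,0,45]]}}

```text
time_s: 12.2
tcp_pos: [0.5713, 0.0627, 0.0672]
eef_rot: [3.14, 0.001, 1.74]
force: [2.4, -4.0, 3.8]
width: 0.0511
finger_force: 40.0
```

```bash
python3 -c "
from plan import *
st()"
```

```text
12.2 [571.3  62.7  67.2] [1.7988e+02 6.0000e-02 9.9670e+01] F [ 2.4 -4.   3.8] T [-0.59 -0.29 -0.11] w 51.1 40.0 j [-0.1   0.6   1.47 -0.    1.07 -0.26]
```

Request:
{"op": "servo_tool", "data": {"steps": [[0,0,0,0,0,0,60],[0,0,0,0,0,0,60],[1.8,-0.2,1,0,0,0,60],[0,0,0,0,0,0,60],[0,0,0,0,0,0,45]]}}

```text
time_s: 12.62
tcp_pos: [0.5697, 0.0651, 0.0651]
eef_rot: [-3.141, -0.0, 1.74]
force: [-0.1, -0.2, 0.3]
width: 0.0553
finger_force: 0.0
```

Request:
{"op": "servo_tool", "data": {"steps": [[0,0,0,0,0,0,45],[0,0,0,0,0,0,45],[0,0,0,0,0,0,45],[0,0,0,0,0,0,45]]}}

```text
time_s: 12.95
tcp_pos: [0.5707, 0.0651, 0.0653]
eef_rot: [3.14, -0.0, 1.74]
force: [4.0, 2.5, -2.9]
width: 0.0513
finger_force: 40.0
```

Request:
{"op": "servo_tool", "data": {"steps": [[0,0,1,0,0,0,45],[0,0,0,0,0,0,45]]}}

```text
time_s: 13.12
tcp_pos: [0.5707, 0.0651, 0.0648]
eef_rot: [3.14, -0.0, 1.74]
force: [3.4, 4.0, 3.2]
width: 0.0512
finger_force: 40.0
```

Request:
{"op": "servo_tool", "data": {"steps": [[0,0,0.7,0,0,0,45],[0,0,0,0,0,0,45]]}}

```text
time_s: 13.28
tcp_pos: [0.5707, 0.0651, 0.0642]
eef_rot: [3.14, -0.0, 1.74]
force: [4.4, 3.1, 3.4]
width: 0.0511
finger_force: 40.0
```

```bash
python3 -c "
from plan import *
st()"
```

```text
13.28 [570.7  65.1  64.2] [ 1.7989e+02 -1.0000e-02  9.9680e+01] F [4.4 3.1 3.4] T [ 0.51 -0.42  0.04] w 51.1 40.0 j [-0.09  0.6   1.47  0.    1.07 -0.26]
```

Request:
{"op": "servo_tool", "data": {"steps": [[0,0,0.6,0,0,0,45],[0,0,0,0,0,0,45]]}}

```text
time_s: 13.45
tcp_pos: [0.5707, 0.0651, 0.0636]
eef_rot: [3.14, -0.0, 1.74]
force: [3.8, 4.8, 3.7]
width: 0.051
finger_force: 40.0
```

Request:
{"op": "servo_tool", "data": {"steps": [[0,0,0.6,0,0,0,45],[0,0,0,0,0,0,45]]}}

```text
time_s: 13.62
tcp_pos: [0.5707, 0.0651, 0.0635]
eef_rot: [3.139, 0.0, 1.74]
force: [2.4, 4.4, 8.6]
width: 0.0512
finger_force: 40.0
```

Request:
{"op": "servo_tool", "data": {"steps": [[0,0,0.4,0,0,0,45],[0,0,0,0,0,0,45]]}}

```text
time_s: 13.78
tcp_pos: [0.5707, 0.0651, 0.0634]
eef_rot: [3.139, 0.0, 1.74]
force: [1.3, 4.2, 10.1]
width: 0.0512
finger_force: 40.0
```

Request:
{"op": "servo_tool", "data": {"steps": [[0,0,0.2,0,0,4,45],[0,0,0,0,0,4,45],[0,0,0,0,0,4,45],[0,0,0,0,0,4,45],[0,0,0,0,0,0,45]]}}

```text
time_s: 14.2
tcp_pos: [0.5714, 0.0651, 0.0634]
eef_rot: [3.137, -0.001, 1.457]
force: [4.2, 3.4, 10.1]
width: 0.0513
finger_force: 40.0
```

Request:
{"op": "servo_tool", "data": {"steps": [[0,0,0,0,0,3,45],[0,0,0,0,0,3,45],[0,0,0,0,0,0,45]]}}

```text
time_s: 14.45
tcp_pos: [0.5716, 0.0651, 0.0634]
eef_rot: [3.137, -0.001, 1.353]
force: [4.7, 4.2, 9.0]
width: 0.051
finger_force: 40.0
```

```bash
python3 -c "
from plan import *
st()"
```

```text
14.45 [571.6  65.1  63.4] [ 1.7974e+02 -9.0000e-02  7.7510e+01] F [4.7 4.2 9. ] T [ 0.61 -0.46 -0.06] w 51.0 40.0 j [-0.09  0.6   1.47  0.    1.06  0.12]
```

Request:
{"op": "servo_tool", "data": {"steps": [[0,0,0.3,0,0,4,45],[0,0,0,0,0,4,45],[0,0,0,0,0,0,45]]}}

```text
time_s: 14.7
tcp_pos: [0.572, 0.065, 0.0634]
eef_rot: [3.136, -0.002, 1.212]
force: [5.8, 3.6, 9.0]
width: 0.051
finger_force: 40.0
```

Request:
{"op": "servo_tool", "data": {"steps": [[0,0,0,0,0,4,45],[0,0,0,0,0,4,45],[0,0,0,0,0,0,45]]}}

```text
time_s: 14.95
tcp_pos: [0.5723, 0.0648, 0.0634]
eef_rot: [3.136, -0.003, 1.072]
force: [7.8, 2.6, 9.8]
width: 0.0511
finger_force: 40.0
```

Request:
{"op": "servo_tool", "data": {"steps": [[0.5,0.9,0.3,0,0,4,45],[0,0,0,0,0,4,45],[0,0,0,0,0,0,45]]}}

```text
time_s: 15.2
tcp_pos: [0.5727, 0.0647, 0.0633]
eef_rot: [3.137, -0.003, 0.933]
force: [3.5, 1.6, 13.4]
width: 0.0511
finger_force: 40.0
```

Request:
{"op": "servo_tool", "data": {"steps": [[0,0,0,0,0,4,45],[0,0,0,0,0,4,45],[0,0,0,0,0,0,45]]}}

```text
time_s: 15.45
tcp_pos: [0.573, 0.0645, 0.0633]
eef_rot: [3.137, -0.004, 0.793]
force: [4.0, 0.6, 11.4]
width: 0.0513
finger_force: 40.0
```

Request:
{"op": "servo_tool", "data": {"steps": [[0,0,0.1,0,0,4,45],[0,0,0,0,0,4,45],[0,0,0,0,0,0,45]]}}

```text
time_s: 15.7
tcp_pos: [0.5732, 0.0643, 0.0633]
eef_rot: [3.137, -0.004, 0.654]
force: [4.7, 0.1, 11.3]
width: 0.051
finger_force: 40.0
```

Request:
{"op": "servo_tool", "data": {"steps": [[0,0,0,0,0,4,45],[0,0,0,0,0,4,45],[0,0,0,0,0,0,45]]}}

```text
time_s: 15.95
tcp_pos: [0.5734, 0.064, 0.0631]
eef_rot: [3.137, -0.005, 0.514]
force: [6.5, -1.4, 10.2]
width: 0.0508
finger_force: 40.0
```

Request:
{"op": "servo_tool", "data": {"steps": [[0,0,0.4,0,0,0,45],[0,0,0,0,0,0,45],[0,0,0,0,0,0,45]]}}

```text
time_s: 16.2
tcp_pos: [0.5734, 0.064, 0.0629]
eef_rot: [3.137, -0.005, 0.517]
force: [5.5, -2.1, 12.3]
width: 0.0513
finger_force: 40.0
```

Request:
{"op": "servo_tool", "data": {"steps": [[0,0,0,0,0,4,45],[0,0,0,0,0,4,45],[0,0,0,0,0,0,45]]}}

```text
time_s: 16.45
tcp_pos: [0.5735, 0.0637, 0.0623]
eef_rot: [3.138, -0.006, 0.374]
force: [7.2, -3.2, 5.0]
width: 0.0514
finger_force: 40.0
```

```bash
python3 -c "
from plan import *
st()"
```

```text
16.45 [573.5  63.7  62.3] [179.77  -0.33  21.43] F [ 7.2 -3.2  5. ] T [-0.32 -1.   -0.01] w 51.4 40.0 j [-0.09  0.61  1.47 -0.    1.06  1.1 ]
```

Force fell to 5 N and the tool sank about 1 mm, so the keyway has been found. I'll push straight down.

Request:
{"op": "servo_tool", "data": {"steps": [[0.7,0.2,1,0,0,0,45],[0,0,1,0,0,0,45],[0,0,0,0,0,0,45]]}}

```text
time_s: 16.7
tcp_pos: [0.5735, 0.0637, 0.0598]
eef_rot: [3.138, -0.004, 0.378]
force: [6.1, -4.0, 5.7]
width: 0.0508
finger_force: 40.0
```

Request:
{"op": "servo_tool", "data": {"steps": [[0,0,0.7,0,0,0,45],[0,0,0,0,0,0,45]]}}

```text
time_s: 16.87
tcp_pos: [0.5735, 0.0637, 0.0593]
eef_rot: [3.138, -0.004, 0.378]
force: [4.5, -3.7, 4.7]
width: 0.0513
finger_force: 40.0
```

Dropping freely; I'll continue down to home.

Request:
{"op": "servo_tool", "data": {"steps": [[0,0,1,0,0,0,45],[0,0,1,0,0,0,45],[0,0,0,0,0,0,45]]}}

```text
time_s: 17.12
tcp_pos: [0.5735, 0.0637, 0.0573]
eef_rot: [3.138, -0.004, 0.378]
force: [5.2, -4.0, 5.9]
width: 0.0509
finger_force: 40.0
```

Request:
{"op": "servo_tool", "data": {"steps": [[0,0,1,0,0,0,45],[0,0,0.5,0,0,0,45],[0,0,0,0,0,0,45]]}}

```text
time_s: 17.37
tcp_pos: [0.5735, 0.0637, 0.056]
eef_rot: [3.138, -0.004, 0.378]
force: [5.4, -3.2, 8.5]
width: 0.0513
finger_force: 40.0
```

Request:
{"op": "servo_tool", "data": {"steps": [[0,0,0.7,0,0,0,45],[0,0,0,0,0,0,45]]}}

```text
time_s: 17.53
tcp_pos: [0.5735, 0.0637, 0.0553]
eef_rot: [3.138, -0.004, 0.378]
force: [5.9, -4.1, 7.5]
width: 0.0513
finger_force: 40.0
```

Request:
{"op": "servo_tool", "data": {"steps": [[0,0,0.6,0,0,0,45],[0,0,0,0,0,0,45],[0,0,0,0,0,0,45]]}}

```text
time_s: 17.78
tcp_pos: [0.5736, 0.0637, 0.0552]
eef_rot: [3.138, -0.004, 0.378]
force: [2.9, -4.4, 10.9]
width: 0.0512
finger_force: 40.0
```

Request:
{"op": "servo_tool", "data": {"steps": [[0,0,0.6,0,0,0,45],[0,0,0,0,0,0,45],[0,0,0,0,0,0,45]]}}

```text
time_s: 18.03
tcp_pos: [0.5736, 0.0637, 0.0551]
eef_rot: [3.138, -0.004, 0.378]
force: [2.5, -4.2, 16.8]
width: 0.0512
finger_force: 40.0
```

Request:
{"op": "servo_tool", "data": {"steps": [[0,0,0.5,0,0,0,45],[0,0,0,0,0,0,45],[0,0,0,0,0,0,45]]}}

```text
time_s: 18.28
tcp_pos: [0.5736, 0.0637, 0.055]
eef_rot: [3.138, -0.005, 0.378]
force: [0.1, -4.0, 19.6]
width: 0.0511
finger_force: 40.0
```

Run:
```python
from plan import *
st()
d=img('scene'); W=cloud(d); c=d['color']; save('s5',cv2.resize(c[130:350,150:430],None,fx=2.7,fy=2.7,interpolation=cv2.INTER_CUBIC))
```

```text
18.28 [573.6  63.7  55. ] [179.77  -0.27  21.65] F [ 0.1 -4.  19.6] T [-0.36  0.25 -0.14] w 51.1 40.0 j [-0.09  0.62  1.47 -0.    1.05  1.1 ]
```

View pics/s5.png

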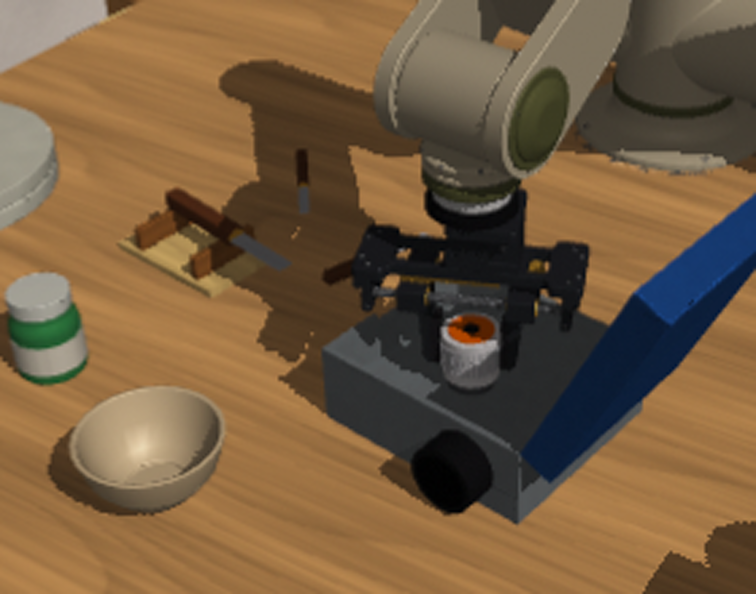

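The collar is held in the gripper (470,345), the cover is open and the knife lies on its rest (230,230). One depth check on the collar top, then I'll hand in if it is home.

Run:
```python
from plan import *
d=img('scene'); W=cloud(d); hs=cv2.cvtColor(d['color'],cv2.COLOR_RGB2HSV)
m=(hs[...,0]<20)&(hs[...,1]>150)&(np.hypot(W[...,0]-.571,W[...,1]-.0645)<.022)
z=np.median(W[m][:,2]); print(m.sum(),z); st()
if m.sum()>20 and z<.089: print(bot.job_done())
```

```text
141 0.0861860654258857
18.38 [573.6  63.7  55. ] [179.77  -0.27  21.65] F [ 0.8 -4.  21.1] T [-0.42  0.3  -0.08] w 51.5 40.0 j [-0.09  0.62  1.47 -0.    1.05  1.1 ]
the job is handed in; nothing more can be done
None
```

I pried the cover open with the knife and laid the knife back on its rest. The collar is turned, pushed home and still held there (top measured at about 86 mm), and the job was handed in at 18.4 s; the one rough moment was a brief force reading of about 52 N as the knife touched its rest.

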